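# Take the wobble out of the bottle carousel's bearing

### The arm

A 6-joint arm with a two-finger parallel gripper is mounted at the origin on a cart in front of the work surface, level with it; the furniture and walls round the work are solid. World frame = base frame: x ahead of the robot, y to its left, z up, the work surface at z = 0. Lengths are in m, angles in rad, forces in N, time in s.
With the tool pointing down it reaches from about 0.3 to 0.85 m from the base axis. Payload 5.4 kg.
Tool frame: the origin (TCP) lies midway between the tips of the shut fingers; the grasp point (between the pads) lies behind it (bot.grip_point_offset is the z of the grasp point in the tool frame, in m); z points along the fingers, y is the line along which they close (so a half turn about z gives the same grasp; the last joint's range is limited). The gripper opens to 85 mm and grips with 20 to 120 N. Pads are 22 mm wide; open, the fingers measure 114 mm over their backs; the gripper's body (76 mm by 85 mm) begins 54 mm behind the grasp point. The pads swing forward as they close: fully open they stand 13 mm farther back than shut.
Start: joints at [-1.49, 0.158, 1.597, -0, 1.386, -0.21], TCP at [0.165, -0.551, 0.231] pointing down, gripper open.
Joint ranges: [-2.91, 2.91], [-0.94, 2.29], [0.18, 2.7], [-1.29, 4.43], [0.17, 2.64], [-3, 3]. Speed limits (rad/s): [2.57, 2.57, 3.14, 3.14, 3.14, 3.14].

### API

Orientations are given as [roll, pitch, yaw] about the fixed x, y, z axes, in that order (R = Rz(yaw) Ry(pitch) Rx(roll)).
In Python, from plant import bot gives the robot as it stands.
- The arm moves only by the shell command python3 -m jog 'ROWS' [FORCE]. ROWS is JSON, a list of rows, each a list of 3 entries, a list of its own where there are three numbers: the shift along the world's x, y, z in m, then the turn about the world's z in rad, then the finger opening in m, from 0 to 0.0854. In form: [[[tx, ty, tz], twist, fingers], ...]. A call has 1 to 20 rows; each row is the pose to reach, as a shift and turn from the pose commanded when the call began; what a row does not reach only later rows make up. A row lasts 1/10 s, in which the tool goes at most 50 mm and 8.59 degrees, less where a joint would pass 70% of its speed; a pose out of reach is approached as far as the arm can. A call with a gripper value outside its range is refused whole. The fingers move at their own pace and stop on an object; FORCE is the grip in N (left out, the last holds). Time passes only in rows, so rows that repeat a pose let the fingers close. It gives the time, the measured TCP pose, the force, the opening and the grip force at its end, in the units of the state.
- bot.get_obs(): the state, without advancing time (a new reading comes with each control period).
- bot.snapshot(name): name is "scene" or "side" or "wrist"; returns the picture (420x560x3 uint8, red, green, blue); there is no depth.
- bot.calibration(name): a dict with "fov_y" (degrees; the focal length in pixels is half the picture's height over the tangent of half this angle, whatever the lens; pixels are square), "cx", "cy" (the principal point, pixels), "extrinsics" (4x4, takes a point from world to camera coordinates); the wrist camera has in their place "tool_from_camera" (4x4, takes a point from camera to tool coordinates, whose origin is the TCP and whose axes are the flange's). Camera axes: x right, y down, z forward; pixel columns grow to the right and rows downward; lengths in m; the calibration is good to about 2 mm. A picture is of the moment at which its call begins: read the wrist's pose just before it. calibration takes no time and is no camera call.
- bot.hand_in(): hands the job in; it is judged then, once.
Trained networks look in the newest picture that a camera, given by its name, has taken for a name from the list of things; names that differ only in an ending like _2 or _b are one class to them, and where a whole thing is asked for, a point or a joint stands for the part that bears it (a point fixed in the world has none). Each returns a list of dicts, best first, with "conf" (0 to 1); they miss things now and then, are a little off and sometimes report something else, mostly with a low value. They report only what shows in the picture. A call takes as long as a camera call.
- bot.trace(camera, thing): "region" (420x560 bool, what is visible of it) and "box" ([left, top, right, bottom] in pixels, round what is visible of it).
The state is a dict: "clock": time; "joint_positions": joint angles; "qvel": joint speeds; "tau": joint torques, N m; "tool_pos": TCP position; "tool_rot": TCP orientation; "wrist_force": force on the tool from outside, world axes, zero at the start; "wrist_torque": the same for the moment, N m; "width": finger opening in m; "finger_force": force on a finger pad.
Only numpy, scipy, OpenCV 4.12 (cv2) and the standard library are available. Lean on these libraries where they do the work, as an engineer would, in place of code of your own. Each camera call takes 0.05 s, during which the arm holds its last target. There are 200 camera calls.

### The job

The emptied bottle carousel wobbles on its axle. Rock its tray to feel how much play it has: press lightly down on the left edge of the tray, then on the right. Then tighten the black T-handle nut on top (clockwise from above) by as much as that play calls for, until it is snug and the play is just gone, without overtightening it, and rock the tray again with the same light presses, left and then right, to check. Press gently throughout, leave the bottles round it alone and let go of everything at the end.

Things in the scene. Friction and masses are not known exactly. Their poses are not given: they have to be found in the camera images.
- carousel_base: grey cast foot, 160 mm across and 40 mm high, fixed to the worktop, that carries the carousel on an upright steel axle. Origin: on the axle's axis at worktop height; z up, y towards the left side of the carousel (its yaw varies by up to 0.35 rad)
- tray: white round open tray, 238 mm across, empty, that turns on the bearing. Its upright edge wall is 8 mm thick, its top 64 mm over the worktop when level. Origin: on the axis at its underside, 20 mm below the wall's top. It rocks in all directions about a point on the axis 50 mm over the worktop. More than 22 N on the tray damages it
- bearing: steel bearing plate, 112 mm across, in the middle of the tray under the nut's flange; it rocks with the tray but does not turn. Origin: on the axis, 50 mm over the worktop (wear shifts it by up to 0.4 mm)
- rim_left (a point): point on top of the tray's edge wall on its left (+y of carousel_base, 115 mm from the axis), to press on; it rocks with the tray. With the nut loose it goes down freely (under 1 N) by 2.3 times the gap under the nut's flange, 3 to 7 mm, and from there yields about 3 mm more at 5 N. With the nut snug it gives only 1.5 to 2.5 mm at 5 N
- rim_right (a point): the same on the tray's right (-y of carousel_base, 115 mm from the axis)
- clamp_nut: T-handle nut on the axle: steel flange 106 mm across, 3 to 6 mm thick, which bears on the plate 50 mm from the axis; above it a black upright bar 54 mm long (its x), 13 mm thick (its y), from 17 to 44 mm above the origin. Origin: on the axis at the flange's underside, about 66 mm over the worktop. Clockwise from above tightens; it stays where it is left
- nut_grip (a point): middle of the nut's bar, 32 mm above the nut's origin: grip here across the 13 mm. Turning it lowers the nut by 1.8 mm a rad. The flange starts 1.4 to 3.2 mm clear of the bearing (too fine to see), so it meets it after 0.7 to 1.8 rad; drag 0.08 N m, then rising only by some 0.15 N m a rad. Snug is 0.2 to 0.5 rad past the meeting; about 0.8 rad past it the bearing is crushed
- brown_bottle: brown tablet bottle with a black cap, 50 mm across and 85 mm high, standing near the carousel; origin at the centre of its underside
- white_bottle: white tablet bottle with a white cap, 49 mm across and 82 mm high, standing near the carousel; origin at the centre of its underside
- blue_cap_bottle: white tablet bottle with a blue cap, 43 mm across and 70 mm high, standing near the carousel; origin at the centre of its underside

How it is judged:
By the outcome, as a careful person would: the job done as asked, in the order asked, and still so for the second after the job is handed in, with the robot touching nothing.
It also fails if it takes over 72 s, if anything falls off the work surface, if the arm or the gripper's body presses on something with over 40 N, if the wrist force passes 120 N, or if a joint passes its speed limit or range.

## Working session

There is one attempt and no reset: what is moved stays moved. The work goes in short steps, Python scripts to look and compute and a shell command to move; the robot and the scene stay as the last step left them, time stands still between calls to the robot, and variables do not carry over. Pictures are saved under pics/ and viewed, at most 10 in all, crops included, and the job is handed in when it is done.

```bash
ls; mkdir -p pics
cat > h.py <<'E'
import numpy as np,cv2
from plant import bot
def K(n):
    c=bot.calibration(n);f=210/np.tan(np.radians(c["fov_y"])/2);return f,c["cx"],c["cy"],np.array(c["extrinsics"])
def onplane(n,u,v,z):
    f,cx,cy,E=K(n);d=E[:3,:3].T@np.array([(u-cx)/f,(v-cy)/f,1]);o=-E[:3,:3].T@E[:3,3]
    return o+d*(z-o[2])/d[2]
def proj(n,p):
    f,cx,cy,E=K(n);q=E[:3,:3]@np.asarray(p)+E[:3,3];return np.array([f*q[0]/q[2]+cx,f*q[1]/q[2]+cy])
def save(n,name):
    im=bot.snapshot(n);cv2.imwrite("pics/%s.png"%name,im[:,:,::-1]);return im
E
python3 - <<'E'
from h import *
o=bot.get_obs();print({k:np.round(v,3) for k,v in o.items()},bot.grip_point_offset)
a=save("scene","s0");b=save("side","d0")
cv2.imwrite("pics/both.png",cv2.resize(np.hstack([a,b])[:,:,::-1],(800,300)))
for n in("scene","side"):
    f,cx,cy,E=K(n);print(n,f,cx,cy,-E[:3,:3].T@E[:3,3],E[2,:3])
    for t in("tray","clamp_nut","carousel_base","bearing","brown_bottle","white_bottle","blue_cap_bottle"):
        for r in bot.trace(n,t)[:2]:
            b=r["box"];z=dict(tray=.06,clamp_nut=.1,bearing=.05).get(t,0)
            ys,xs=np.nonzero(r["region"])
            print(t,round(r["conf"],2),b,r["region"].sum(),np.round(onplane(n,xs.mean(),ys.mean(),z),3), "foot",np.round(onplane(n,(b[0]+b[2])/2,b[3],z),3))
E
```

```text
pics
{'clock': np.float64(0.0), 'joint_positions': array([-1.49 ,  0.159,  1.598, -0.   ,  1.386, -0.21 ]), 'qvel': array([ 0.001, -0.001,  0.001, -0.001, -0.   , -0.   ]), 'tau': array([-2.0000e-03, -3.9600e+01, -3.3144e+01, -0.0000e+00,  8.0000e-03,
        0.0000e+00]), 'tool_pos': array([ 0.165, -0.55 ,  0.23 ]), 'tool_rot': array([-3.14 , -0.   ,  0.291]), 'wrist_force': array([-0.142,  0.344, -0.048]), 'wrist_torque': array([0.023, 0.002, 0.009]), 'finger_force': np.float64(0.0), 'width': np.float64(0.085)} -0.0187
scene 518.7638883357015 272.5991939480796 205.781811182062 [-0.10406367  0.58667529  0.72770374] [ 0.62216433 -0.48996425 -0.61061165]
tray 0.66 [238.5, 172.9, 352.4, 248.5] 5343 [0.527 0.03  0.06 ] foot [0.445 0.1   0.06 ]
tray 0.41 [238.8, 176.1, 353.7, 249.1] 5453 [0.527 0.03  0.06 ] foot [0.442 0.1   0.06 ]
clamp_nut 0.87 [269.7, 177.9, 319.0, 219.3] 1271 [0.514 0.043 0.1  ] foot [0.476 0.077 0.1  ]
carousel_base 0.55 [234.0, 176.7, 349.4, 253.2] 6866 [ 0.587 -0.022  0.   ] foot [0.488 0.072 0.   ]
brown_bottle 0.97 [192.3, 198.3, 216.7, 241.6] 910 [0.696 0.154 0
[... 369 characters left out ...]
44101]
clamp_nut 0.75 [249.7, 222.7, 302.6, 265.5] 1427 [ 0.544 -0.02   0.1  ] foot [ 0.54  -0.075  0.1  ]
carousel_base 0.83 [222.0, 214.4, 334.1, 299.3] 7313 [0.542 0.071 0.   ] foot [ 0.541 -0.063  0.   ]
carousel_base 0.48 [312.9, 192.0, 335.0, 229.9] 598 [0.658 0.252 0.   ] foot [0.652 0.168 0.   ]
bearing 0.72 [223.8, 218.0, 337.6, 294.7] 6014 [0.543 0.007 0.05 ] foot [ 0.547 -0.1    0.05 ]
brown_bottle 0.92 [312.5, 193.2, 333.7, 231.7] 657 [0.658 0.25  0.   ] foot [0.65 0.16 0.  ]
white_bottle 0.61 [325.8, 292.8, 348.0, 341.6] 1151 [ 0.655 -0.114  0.   ] foot [ 0.647 -0.169  0.   ]
blue_cap_bottle 0.72 [227.6, 302.8, 257.3, 344.7] 865 [ 0.473 -0.124  0.   ] foot [ 0.478 -0.173  0.   ]
```

View pics/both.png

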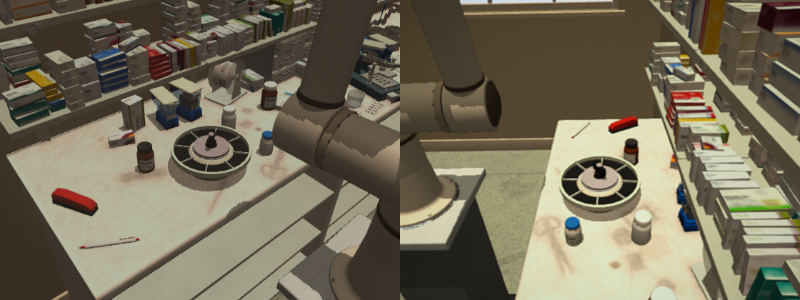

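The pictures show the carousel at about (295,210) in the scene view and (280,250) in the side view, with the bottles around it. So its centre is near (0.54, 0.01). I'll move above it for a close look with the wrist camera.

```bash
python3 -m jog '[[[0.03,0.04,0.02],0,0.085],[[0.055,0.08,0.04],0,0.085],[[0.08,0.12,0.06],0,0.085],[[0.105,0.16,0.08],0,0.085],[[0.13,0.2,0.1],0,0.085],[[0.155,0.24,0.12],0,0.085],[[0.18,0.28,0.12],0,0.085],[[0.21,0.32,0.12],0,0.085],[[0.235,0.36,0.12],0,0.085],[[0.26,0.4,0.12],0,0.085],[[0.285,0.44,0.12],0,0.085],[[0.31,0.48,0.12],0,0.085],[[0.33,0.52,0.12],0,0.085],[[0.34,0.56,0.12],0,0.085],[[0.34,0.56,0.12],0,0.085],[[0.34,0.56,0.12],0,0.085]]'
python3 - <<'E'
from h import *
o=bot.get_obs();print(o["tool_pos"],o["tool_rot"],o["joint_positions"])
c=bot.calibration("wrist");print(c)
a=save("wrist","w0")
for t in("tray","clamp_nut","nut_grip","carousel_base","bearing"):
    for r in bot.trace("wrist",t)[:2]: print(t,r["conf"],r["box"],r["region"].sum())
E
```

```text
clock: 2.4
tool_pos: [0.5048, 0.0096, 0.3513]
tool_rot: [3.141, 0.0, 0.293]
wrist_force: [0.5, 0.0, 0.7]
width: 0.0852
finger_force: 0.0
[0.50480499 0.00957717 0.35125223] [3.14114444e+00 3.94202537e-04 2.92734185e-01] [-2.20432002e-01 -7.81581795e-02  1.60697046e+00 -5.84526561e-04
  1.61290375e+00  1.05760548e+00]
{'fov_y': 62.57766342123188, 'cx': 278.2175160271597, 'cy': 213.25243237978881, 'tool_from_camera': array([[-8.72788058e-05, -9.59253607e-01, -2.82546475e-01,
         7.18174803e-02],
       [ 9.99999996e-01, -8.32495945e-05, -2.62658796e-05,
         8.60845437e-05],
       [ 1.67376030e-06, -2.82546476e-01,  9.59253610e-01,
        -1.42891554e-01],
       [ 0.00000000e+00,  0.00000000e+00,  0.00000000e+00,
         1.00000000e+00]])}
tray 0.83 [186.8, 33.9, 380.9, 233.3] 23677
clamp_nut 0.84 [236.6, 96.7, 329.1, 185.9] 6210
nut_grip 0.61 [243.1, 94.1, 325.2, 181.4] 6082
carousel_base 0.81 [186.3, 34.8, 381.9, 231.5] 30347
bearing 0.9 [184.7, 31.3, 378.4, 232.4] 23981
bearing 0.7 [188.6, 34.1, 383.4, 230.5] 30428
```

View pics/w0.png

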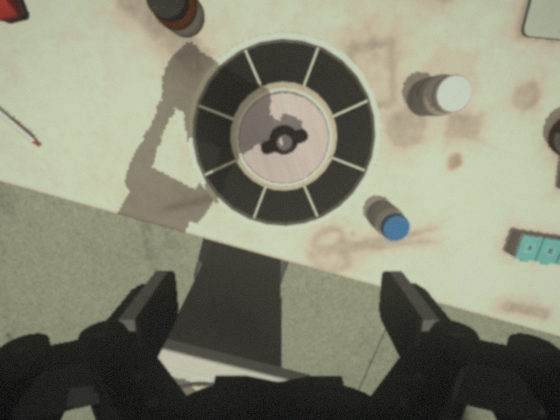

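The wrist view shows the tray centred at about (285,131). The bar runs from about (264,148) to (306,134), and the three bottles stand clear of it. Next I'll compute the centre and bar yaw, and look for a cue to the base yaw.

```bash
cat >> h.py <<'E'
from scipy.spatial.transform import Rotation as Ro
def wrist_on(o,u,v,z):
    c=bot.calibration("wrist");f=210/np.tan(np.radians(c["fov_y"])/2)
    T=np.array(c["tool_from_camera"]);R=Ro.from_euler("xyz",o["tool_rot"]).as_matrix()
    d=R@T[:3,:3]@np.array([(u-c["cx"])/f,(v-c["cy"])/f,1]);p=np.array(o["tool_pos"])+R@T[:3,3]
    return p+d*(z-p[2])/d[2]
def wproj(o,P):
    c=bot.calibration("wrist");f=210/np.tan(np.radians(c["fov_y"])/2)
    T=np.array(c["tool_from_camera"]);R=Ro.from_euler("xyz",o["tool_rot"]).as_matrix()
    q=T[:3,:3].T@(R.T@(np.asarray(P)-o["tool_pos"])-T[:3,3]);return np.array([f*q[0]/q[2]+c["cx"],f*q[1]/q[2]+c["cy"]])
def fitc(P):
    P=np.asarray(P)[:,:2];A=np.c_[2*P,np.ones(len(P))];s=np.linalg.lstsq(A,(P**2).sum(1),rcond=None)[0]
    return s[:2],np.sqrt(s[2]+s[:2]@s[:2])
E
python3 - <<'E'
from h import *
o=bot.get_obs();im=save("wrist","w1")
r=bot.trace("wrist","tray")[0]
cs,_=cv2.findContours(r["region"].astype(np.uint8),0,cv2.CHAIN_APPROX_NONE);h=cv2.convexHull(max(cs,key=len)).reshape(-1,2)
P=[wrist_on(o,u,v,.064) for u,v in h];print("tray",fitc(P))
# bar: darkest pixels near the centre
n=bot.trace("wrist","clamp_nut")[0];g=im.max(2)
m=(g<60)&n["region"]; k,l,st,ce=cv2.connectedComponentsWithStats(m.astype(np.uint8));i=1+st[1:,4].argmax();print(st[i])
ys,xs=np.nonzero(l==i);Q=np.array([wrist_on(o,u,v,.105)[:2] for u,v in zip(xs,ys)])
(c,s,a)=cv2.minAreaRect(Q.astype(np.float32)*1000);w,V=np.linalg.eigh(np.cov(Q.T));print("bar",c,s,a,np.arctan2(V[1,1],V[0,1]),Q.mean(0))
A=cv2.resize(cv2.imread("pics/s0.png")[160:265,225:365],None,fx=2.8,fy=2.8,interpolation=3)
B=cv2.resize(cv2.imread("pics/d0.png")[205:310,210:350],None,fx=2.8,fy=2.8,interpolation=3)
cv2.imwrite("pics/crop.png",np.hstack([A,B]))
E
```

```text
tray (array([0.54465982, 0.01448035]), np.float64(0.11822215508754438))
[261 126  44  26 453]
bar (548.4256591796875, 17.02309799194336) (24.927200317382812, 48.99384689331055) 28.504932403564453 2.191182015174573 [0.54845327 0.01721201]
```

View pics/crop.png

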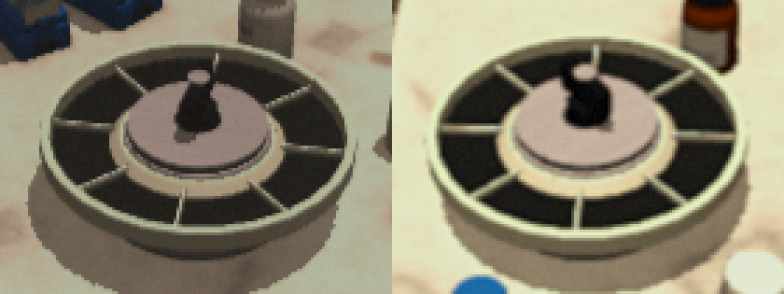

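No yaw mark shows on the base. The spokes suggest a yaw near −0.1, so I'll press at ±y with a yaw of about −0.05. The axis is at (0.545, 0.0145). I'll close the fingers and go over the left rim.

```bash
python3 -m jog '[[[0.01,0.03,-0.03],0,0],[[0.025,0.07,-0.07],0,0],[[0.04,0.1,-0.11],0,0],[[0.044,0.12,-0.15],0,0],[[0.044,0.12,-0.19],0,0],[[0.044,0.12,-0.23],0,0],[[0.044,0.12,-0.26],0,0],[[0.044,0.12,-0.27],0,0],[[0.044,0.12,-0.275],0,0],[[0.044,0.12,-0.275],0,0],[[0.044,0.12,-0.275],0,0]]' 60
python3 - <<'E'
from h import *
for i in range(3): bot.snapshot("side"); o=bot.get_obs(); print(o["tool_pos"],o["wrist_force"],o["width"])
save("scene","s1")
A=cv2.imread("pics/s1.png")[130:270,200:390];cv2.imwrite("pics/c1.png",cv2.resize(A,None,fx=3,fy=3))
E
```

```text
clock: 3.95
tool_pos: [0.5505, 0.1291, 0.0784]
tool_rot: [3.141, -0.004, 0.291]
wrist_force: [1.5, 0.6, 0.3]
width: 0.0003
finger_force: 0.0
[0.55044634 0.12911435 0.07838024] [ 0.26925003 -0.26046593  0.77792833] 7.36013443866914e-05
[0.55024622 0.1291478  0.0781839 ] [-0.22509976  0.35902744  0.47454508] -0.0002543001423913193
[0.54998464 0.12914137 0.07787995] [ 0.69232291 -0.05437972  0.15187513] -8.635098634522759e-05
```

View pics/c1.png

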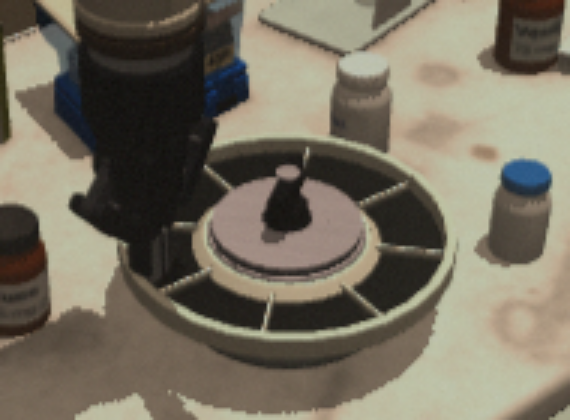

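The fingertips are over the left wall, at about (155,275) in the crop. Next I'll press down in small steps and read the force at each one.

```bash
r(){ python3 - <<'E'
from h import *
F=[];Z=[]
for i in range(4): bot.snapshot("side");o=bot.get_obs();F.append(o["wrist_force"]);Z.append(o["tool_pos"])
print("READ",np.round(np.mean(F,0),2),np.round(np.mean(Z,0)*1000,2))
E
}; declare -f r > r.sh
r
python3 -m jog '[[[-0.003,0,-0.004],0,0],[[-0.003,0,-0.008],0,0],[[-0.003,0,-0.011],0,0],[[-0.003,0,-0.011],0,0]]' >/dev/null; r
python3 -m jog '[[[0,0,-0.002],0,0],[[0,0,-0.003],0,0],[[0,0,-0.003],0,0]]' >/dev/null; r
python3 -m jog '[[[0,0,-0.001],0,0],[[0,0,-0.002],0,0],[[0,0,-0.002],0,0]]'>/dev/null; r
```

```text
READ [ 0.15  0.1  -0.38] [549.19 129.16  76.88]
READ [ 0.06 -0.12  0.07] [545.79 129.15  65.15]
READ [0.06 0.33 0.46] [545.81 129.14  62.28]
READ [ 0.13 -0.24  0.31] [545.84 129.15  60.28]
```

```bash
. ./r.sh
python3 -m jog '[[[0,0,-0.001],0,0],[[0,0,-0.002],0,0],[[0,0,-0.002],0,0]]'>/dev/null; r
python3 -m jog '[[[0,0,-0.001],0,0],[[0,0,-0.001],0,0]]'>/dev/null; r
python3 -m jog '[[[0,0,-0.001],0,0],[[0,0,-0.001],0,0]]'>/dev/null; r
```

```text
READ [0.21 1.1  0.27] [545.9  129.21  58.34]
READ [0.18 1.1  1.63] [545.96 129.22  57.43]
READ [-0.37  1.47  3.15] [546.02 129.23  56.49]
```

```bash
. ./r.sh
python3 -m jog '[[[0,0,-0.001],0,0],[[0,0,-0.001],0,0]]'>/dev/null; r
python3 -m jog '[[[0,0,0.02],0,0],[[0,0,0.05],0,0],[[0,0,0.08],0,0],[[0,-0.03,0.1],0,0],[[0,-0.07,0.1],0,0],[[0,-0.115,0.1],0,0],[[0,-0.16,0.1],0,0],[[0,-0.2,0.1],0,0],[[-0.001,-0.23,0.07],0,0],[[-0.001,-0.23,0.04],0,0],[[-0.001,-0.23,0.02],0,0],[[-0.001,-0.23,0.012],0,0],[[-0.001,-0.23,0.01],0,0],[[-0.001,-0.23,0.01],0,0],[[-0.001,-0.23,0.01],0,0]]'; r
```

```text
READ [0.23 1.95 4.79] [546.06 129.25  55.5 ]
clock: 9.15
tool_pos: [0.5458, -0.1011, 0.0666]
tool_rot: [3.14, -0.002, 0.291]
wrist_force: [0.1, -0.2, 0.2]
width: -0.0002
finger_force: 0.0
READ [-0.01  0.02 -0.49] [ 545.63 -101.02   66.42]
```

```bash
. ./r.sh
python3 -m jog '[[[0,0,-0.002],0,0],[[0,0,-0.004],0,0],[[0,0,-0.006],0,0],[[0,0,-0.007],0,0],[[0,0,-0.007],0,0]]'>/dev/null; r
python3 -m jog '[[[0,0,-0.001],0,0],[[0,0,-0.002],0,0],[[0,0,-0.002],0,0]]'>/dev/null; r
python3 -m jog '[[[0,0,-0.001],0,0],[[0,0,-0.001],0,0]]'>/dev/null; r
```

```text
READ [-0.11 -0.42  0.53] [ 544.88 -100.89   58.34]
READ [-0.52 -0.25  2.6 ] [ 545.03 -100.95   56.53]
READ [-0.28 -0.91  5.03] [ 545.11 -100.98   55.55]
```

Left and right agree: free drop is about 5.6 mm, so the gap is about 2.43 mm. The flange should meet the plate at about 1.35 rad, so I'll aim for about 1.70 rad in total. Now I'll go to the nut.

```bash
python3 -m jog '[[[0,0,0.03],0,0.06],[[0,0,0.07],0.14,0.06],[[0,0,0.11],0.28,0.06],[[0,0.03,0.145],0.42,0.06],[[0,0.06,0.145],0.56,0.06],[[0,0.09,0.145],0.7,0.06],[[0,0.115,0.145],0.84,0.06],[[0,0.115,0.145],0.98,0.06],[[0,0.115,0.145],1.12,0.06],[[0,0.115,0.145],1.26,0.06],[[0,0.115,0.145],1.4,0.06],[[0,0.115,0.145],1.54,0.06],[[0,0.115,0.145],1.68,0.06],[[0,0.115,0.145],1.82,0.06],[[0,0.115,0.145],1.9,0.06],[[0,0.115,0.145],1.9,0.06],[[0,0.115,0.145],1.9,0.06],[[0,0.115,0.145],1.9,0.06]]'
cat > m.py <<'E'
from h import *
import sys
im0=bot.snapshot("side");o=bot.get_obs();im=save("wrist",sys.argv[1])
g=im.max(2);pc=wproj(o,[.545,.0145,.105]);print("pred",pc,o["tool_pos"],o["tool_rot"])
n=bot.trace("wrist","clamp_nut")[0];print(n["box"],n["conf"])
m=((g<50)&n["region"]).astype(np.uint8);k,l,st,ce=cv2.connectedComponentsWithStats(m);i=1+st[1:,4].argmax()
print(st[i]);ys,xs=np.nonzero(l==i)
Q=np.array([wrist_on(o,u,v,.11)[:2] for u,v in zip(xs,ys)]).astype(np.float32)*1000
w,V=np.linalg.eigh(np.cov(Q.T));print(cv2.minAreaRect(Q),Q.mean(0),np.arctan2(V[1,1],V[0,1]))
E
python3 m.py w2
```

```text
clock: 12.75
tool_pos: [0.5446, 0.0142, 0.1999]
tool_rot: [-3.141, -0.001, 2.189]
wrist_force: [-0.6, 0.6, 0.3]
width: 0.0595
finger_force: 0.0
pred [278.93173975 215.48781705] [0.54468826 0.01421959 0.20005067] [-3.14130752e+00 -4.03625533e-04  2.18969793e+00]
[211.7, 137.9, 342.6, 264.7] 0.94
[295 195   1   2   2]
((544.784912109375, 33.94799041748047), (0.711224377155304, 0.0), 126.24174499511719) [544.7849   33.94799] 2.2033340918137894
```

View pics/w2.png

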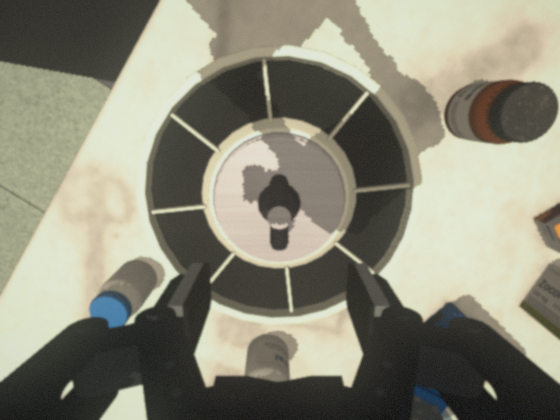

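The bar lies upright in the picture at column 279, from row 175 to 248. It is centred between the fingers and matches the predicted (279,215), so I'll descend and grip.

```bash
python3 -m jog '[[[0,0,-0.04],0,0.06],[[0,0,-0.08],0,0.06],[[0,0,-0.11],0,0.06],[[0,0,-0.12],0,0.06],[[0,0,-0.12],0,0.06],[[0,0,-0.12],0,0.035],[[0,0,-0.12],0,0.02],[[0,0,-0.12],0,0],[[0,0,-0.12],0,0],[[0,0,-0.12],0,0],[[0,0,-0.12],0,0],[[0,0,-0.12],0,0]]' 40
python3 -c "
from h import *
o=bot.get_obs();print(o['wrist_force'],o['wrist_torque'],o['tool_rot'])"
```

```text
clock: 14.1
tool_pos: [0.5459, 0.0133, 0.0828]
tool_rot: [3.141, 0.003, 2.191]
wrist_force: [-4.1, -2.3, 7.3]
width: 0.0252
finger_force: 39.0
[-4.13607512 -2.31077547  7.30060503] [-0.29904602  0.61939254 -0.01162941] [3.14080268e+00 2.78086674e-03 2.19115090e+00]
```

The opening stopped at 25 mm, so the tips are on the hub below the bar. I'll open, rise 7 mm and grip again.

```bash
python3 -m jog '[[[0,0,0],0,0.06],[[0,0,0],0,0.06],[[0,0,0.004],0,0.06],[[0,0,0.008],0,0.06],[[0,0,0.008],0,0.06]]'
python3 -m jog '[[[0,0,0],0,0.035],[[0,0,0],0,0.02],[[0,0,0],0,0],[[0,0,0],0,0],[[0,0,0],0,0],[[0,0,0],0,0]]' 40
python3 -c "
from h import *
o=bot.get_obs();print(o['wrist_force'],o['wrist_torque'],o['tool_rot'])"
```

```text
clock: 14.6
tool_pos: [0.5455, 0.0141, 0.0892]
tool_rot: [3.14, 0.001, 2.191]
wrist_force: [0.1, -0.2, 0.7]
width: 0.0598
finger_force: 0.0
clock: 15.2
tool_pos: [0.5449, 0.0143, 0.0883]
tool_rot: [3.141, -0.0, 2.191]
wrist_force: [1.0, 2.2, -0.5]
width: 0.0119
finger_force: 42.0
[ 1.00309575  2.1983871  -0.4553315 ] [ 0.22860965 -0.14990551  0.03304071] [ 3.14127136e+00 -1.45065983e-04  2.19080914e+00]
```

```bash
cat > t.sh <<'X'
python3 - <<'E'
from h import *
T=[]
for i in range(4): bot.snapshot("side");o=bot.get_obs();T.append(np.r_[o["wrist_force"],o["wrist_torque"]])
print("READ",np.round(np.mean(T,0),3),o["tool_pos"].round(4) if hasattr(o["tool_pos"],"round") else o["tool_pos"],o["tool_rot"][2],o["width"])
E
X
python3 -m jog '[[[0,0,-0.0002],-0.1,0],[[0,0,-0.0004],-0.2,0],[[0,0,-0.0005],-0.3,0],[[0,0,-0.0007],-0.4,0],[[0,0,-0.0009],-0.5,0],[[0,0,-0.0011],-0.6,0]]'; bash t.sh
python3 -m jog '[[[0,0,-0.0002],-0.1,0],[[0,0,-0.0004],-0.2,0],[[0,0,-0.0005],-0.3,0],[[0,0,-0.0007],-0.4,0],[[0,0,-0.0009],-0.5,0],[[0,0,-0.0011],-0.6,0]]'; bash t.sh
python3 -m jog '[[[0,0,-0.0002],-0.1,0],[[0,0,-0.0003],-0.15,0]]'; bash t.sh
python3 -m jog '[[[0,0,-0.0002],-0.1,0],[[0,0,-0.0004],-0.2,0],[[0,0,-0.0005],-0.25,0],[[0,0,-0.0006],-0.3,0]]'; bash t.sh
```

```text
clock: 15.8
tool_pos: [0.5446, 0.0142, 0.0872]
tool_rot: [-3.141, -0.0, 1.587]
wrist_force: [-0.8, 0.7, 1.4]
width: 0.0124
finger_force: 42.1
READ [-1.333  0.832  1.016  0.192  0.221 -0.067] [0.5446 0.0143 0.0872] 1.592949463375723 0.011996125839437977
clock: 16.6
tool_pos: [0.5442, 0.0144, 0.086]
tool_rot: [-3.14, 0.001, 0.989]
wrist_force: [-2.1, 1.7, 3.2]
width: 0.0121
finger_force: 42.4
READ [-2.819  1.741  3.804  0.324  0.6   -0.097] [0.5443 0.0144 0.0861] 0.9940706915734487 0.012310051339391146
clock: 17.0
tool_pos: [0.5442, 0.0144, 0.0858]
tool_rot: [-3.14, 0.001, 0.841]
wrist_force: [-3.9, 2.7, 3.9]
width: 0.0122
finger_force: 42.7
READ [-4.48   2.397  4.791  0.432  0.856 -0.085] [0.5442 0.0144 0.0858] 0.8438190821507037 0.011925502359366106
clock: 17.6
tool_pos: [0.5442, 0.0146, 0.0855]
tool_rot: [-3.14, 0.001, 0.544]
wrist_force: [-6.3, 4.1, 6.9]
width: 0.0124
finger_force: 43.7
READ [-5.654  2.708  6.987  0.578  0.989  0.182] [0.5441 0.0146 0.0854] 0.5447480812491785 0.012184377261241908
```

```bash
python3 -m jog '[[[0,0,0],0,0.03],[[0,0,0],0,0.06],[[0,0,0],0,0.06],[[0,0,0],0,0.06],[[0,0,0.03],0,0.06],[[0,0,0.07],0,0.06],[[0,0,0.11],0,0.06],[[0,0,0.115],0,0.06],[[0,0,0.115],0,0.06],[[0,0,0.115],0,0.06]]'
python3 m.py w3 | head -3
```

```text
clock: 18.8
tool_pos: [0.544, 0.0143, 0.1987]
tool_rot: [-3.14, 0.002, 0.541]
wrist_force: [0.4, 0.0, -0.9]
width: 0.0598
finger_force: 0.0
pred [279.15833855 214.32968533] [0.5436782  0.0143105  0.19814219] [-3.13924263e+00  2.61670860e-03  5.40850333e-01]
[214.4, 139.2, 344.9, 266.7] 0.82
[281 176   3   3   3]
```

View pics/w3.png

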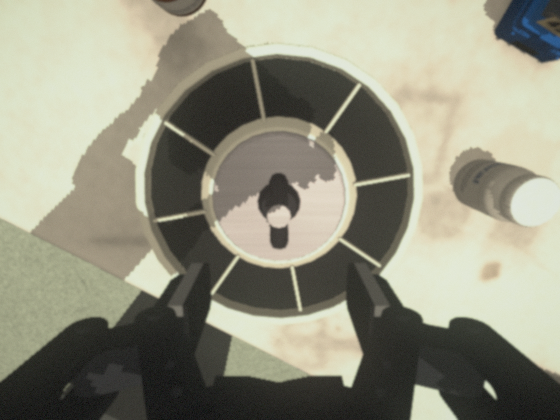

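The bar followed the turn: it is still upright in the picture, so its yaw is about 0.545, a turn of about 1.65 rad. Now I'll rock the tray again, left first.

```bash
. ./r.sh
python3 -m jog '[[[0,0.03,0],0,0],[[0,0.07,0],0,0],[[0.001,0.1,-0.02],0,0],[[0.001,0.115,-0.06],0,0],[[0.001,0.115,-0.1],0,0],[[0.001,0.115,-0.12],0,0],[[0.001,0.115,-0.127],0,0],[[0.001,0.115,-0.13],0,0],[[0.001,0.115,-0.13],0,0],[[0.001,0.115,-0.13],0,0],[[0.001,0.115,-0.13],0,0]]' 60; r
```

```text
clock: 20.05
tool_pos: [0.5469, 0.1291, 0.0716]
tool_rot: [3.14, -0.002, 0.541]
wrist_force: [0.3, 0.1, 0.5]
width: -0.0001
finger_force: 0.0
READ [ 0.11 -0.11  0.29] [546.44 129.11  71.06]
```

```bash
. ./r.sh
python3 -m jog '[[[0,0,-0.002],0,0],[[0,0,-0.004],0,0],[[0,0,-0.005],0,0],[[0,0,-0.005],0,0]]'>/dev/null; r
python3 -m jog '[[[0,0,-0.001],0,0],[[0,0,-0.001],0,0]]'>/dev/null; r
python3 -m jog '[[[0,0,-0.001],0,0],[[0,0,-0.001],0,0]]'>/dev/null; r
```

```text
READ [0.2  0.21 0.33] [545.8  129.15  65.12]
READ [-0.34  0.15  0.38] [545.83 129.15  64.19]
READ [-0.21  0.26  1.66] [546.03 129.19  63.43]
```

```bash
. ./r.sh
python3 -m jog '[[[0,0,-0.0007],0,0],[[0,0,-0.0007],0,0]]'>/dev/null; r
python3 -m jog '[[[0,0,-0.0006],0,0],[[0,0,-0.0006],0,0]]'>/dev/null; r
```

```text
READ [0.01 1.14 3.04] [546.07 129.23  62.74]
READ [-0.3   1.07  4.74] [546.08 129.25  62.13]
```

The left edge gives about 1.9–2.0 mm at 5 N, which is mid-band for snug. Now the right.

```bash
. ./r.sh
python3 -m jog '[[[0,0,0.02],0,0],[[0,0,0.05],0,0],[[0,0,0.08],0,0],[[0,-0.03,0.1],0,0],[[0,-0.07,0.1],0,0],[[0,-0.115,0.1],0,0],[[0,-0.16,0.1],0,0],[[0,-0.2,0.1],0,0],[[-0.001,-0.23,0.07],0,0],[[-0.001,-0.23,0.04],0,0],[[-0.001,-0.23,0.015],0,0],[[-0.001,-0.23,0.006],0,0],[[-0.001,-0.23,0.004],0,0],[[-0.001,-0.23,0.004],0,0],[[-0.001,-0.23,0.004],0,0]]'; r
python3 -m jog '[[[0,0,-0.001],0,0],[[0,0,-0.002],0,0],[[0,0,-0.0025],0,0],[[0,0,-0.0025],0,0]]'>/dev/null; r
```

```text
clock: 23.95
tool_pos: [0.5459, -0.1011, 0.0673]
tool_rot: [3.139, -0.001, 0.541]
wrist_force: [-0.1, 0.0, 0.4]
width: -0.0
finger_force: 0.0
READ [ 0.33 -0.19  0.49] [ 545.7  -101.03   67.12]
READ [-0.17 -0.01  1.94] [ 544.98 -100.92   63.57]
```

```bash
. ./r.sh
python3 -m jog '[[[0,0,-0.0007],0,0],[[0,0,-0.0007],0,0]]'>/dev/null; r
python3 -m jog '[[[0,0,-0.0007],0,0],[[0,0,-0.0007],0,0]]'>/dev/null; r
```

```text
READ [-0.15 -0.34  3.22] [ 545.01 -100.96   62.92]
READ [ 0.25 -0.31  4.94] [ 545.06 -100.99   62.23]
```

The right edge gives 1.8 mm at 5 N, so both sides are snug. I'll retreat and hand in.

```bash
python3 -m jog '[[[0,0,0.02],0,0.03],[[0,0,0.06],0,0.06],[[0,0,0.1],0,0.085],[[0,0,0.14],0,0.085],[[0,0,0.17],0,0.085],[[0,0,0.18],0,0.085],[[0,0,0.18],0,0.085],[[0,0,0.18],0,0.085]]'
python3 -c "
from plant import bot
print(bot.get_obs()['wrist_force']);print(bot.hand_in())"
```

```text
clock: 26.35
tool_pos: [0.5438, -0.1004, 0.2396]
tool_rot: [-3.138, 0.002, 0.541]
wrist_force: [-0.1, -0.4, 0.1]
width: 0.0849
finger_force: 0.0
[-0.11866485 -0.40490744  0.13893271]
the job is handed in; nothing more can be done
None
```

The nut is snug and the job is handed in: the first presses showed about 5.6 mm of free play on each side, I tightened about 1.65 rad clockwise, and the repeat presses gave only about 1.8–2.0 mm at 5 N left and right. The base's exact yaw couldn't be seen, so "left" and "right" were taken along world ±y, and my first grip briefly closed on the nut's hub before I re-gripped the bar.

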